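# Stack ink-stick cartons in staggered courses on the display stand

## Task

Build up the shop display: pick out the two long and the two short ink-stick cartons and stack them flat, lengthwise, in two staggered courses along the middle of the wooden stand, starting at its upright end stop. In the lower course a long carton goes against the stop and a short one follows it end to end; in the upper course a short carton goes at the stop and a long one follows it, so that the joints are offset by half a carton. Leave the square box and the slim box where they are.

Things in the scene. Friction and masses are not known exactly. Their poses are not given: they have to be found in the camera images.
- long_a: Long ink-stick carton, loose, rigid, blue cloth-covered with a white seam and a blank paper label on top: 96 (its x) x 34 (its y) x 28 mm high, about 0.12 kg, lying flat. Origin at the centre of its underside, z up. The two long cartons are alike and interchangeable.
- long_b: Long ink-stick carton, loose, rigid, blue cloth-covered with a white seam and a blank paper label on top: 96 (its x) x 34 (its y) x 28 mm high, about 0.12 kg, lying flat. Origin at the centre of its underside, z up. The two long cartons are alike and interchangeable.
- short_a: Short ink-stick carton, loose, rigid, same make as the long ones but half as long: 48 (its x) x 34 (its y) x 28 mm high, about 0.07 kg, lying flat. Origin at the centre of its underside, z up. The two short cartons are alike and interchangeable.
- short_b: Short ink-stick carton, loose, rigid, same make as the long ones but half as long: 48 (its x) x 34 (its y) x 28 mm high, about 0.07 kg, lying flat. Origin at the centre of its underside, z up. The two short cartons are alike and interchangeable.
- stand: Fixed wooden display stand: flat board 170 (its x) x 64 (its y) mm, top 15 mm above the counter, with an upright end stop across its -x end, 10 mm thick, 64 mm wide, rising to 60 mm above the counter. The stop's inner face is at x = -75 mm; the board is free from there to x = +85 mm. Origin at the centre of the board's underside, z up. Both courses run along x, centred on y = 0.
- square_box: Square seal-paste box, loose bystander, same blue cloth: 64 x 64 x 20 mm high. Origin at the centre of its underside. Not part of the job.
- slim_box: Slim brush box, loose bystander, same blue cloth: 110 (its x) x 20 (its y) x 20 mm high. Origin at the centre of its underside. Not part of the job.
- inkstone: Fixed large dark inkstone on a wooden base, an obstacle only: base 170 (its x) x 100 (its y) mm, 31 mm high over all. Origin at the centre of its underside.
Mind the look-alikes: they are no part of the job. What is shaped like the short_a but red is not meant.

How it is judged:
On the way, in this order (a step that is already met when the one before it is completed fails the run):
1. the lower course lies on the stand: a long carton at the stop, a short one after it (((x of long_a in the frame of stand between -0.037 and -0.013 m and y of long_a in the frame of stand between -0.01 and 0.01 m and z of long_a in the frame of stand between 0.01 and 0.02 m and angle between the x axis of long_a and the x axis of stand, either way round below 0.2 rad and angle between long_a's own z axis and vertical below 0.12 rad) or (x of long_b in the frame of stand between -0.037 and -0.013 m and y of long_b in the frame of stand between -0.01 and 0.01 m and z of long_b in the frame of stand between 0.01 and 0.02 m and angle between the x axis of long_b and the x axis of stand, either way round below 0.2 rad and angle between long_b's own z axis and vertical below 0.12 rad)) and ((x of short_a in the frame of stand between 0.038 and 0.062 m and y of short_a in the frame of stand between -0.01 and 0.01 m and z of short_a in the frame of stand between 0.01 and 0.02 m and angle between the x axis of short_a and the x axis of stand, either way round below 0.2 rad and angle between short_a's own z axis and vertical below 0.12 rad) or (x of short_b in the frame of stand between 0.038 and 0.062 m and y of short_b in the frame of stand between -0.01 and 0.01 m and z of short_b in the frame of stand between 0.01 and 0.02 m and angle between the x axis of short_b and the x axis of stand, either way round below 0.2 rad and angle between short_b's own z axis and vertical below 0.12 rad))), for 0.2 s.
2. the upper course lies on it: a short carton at the stop, a long one after it (((x of long_a in the frame of stand between -0.037 and -0.013 m and y of long_a in the frame of stand between -0.01 and 0.01 m and z of long_a in the frame of stand between 0.01 and 0.02 m and angle between the x axis of each of long_a, long_b and the x axis of stand, either way round below 0.2 rad and angle between each of long_a, long_b's own z axis and vertical below 0.12 rad and x of long_b in the frame of stand between 0.014 and 0.038 m and y of long_b in the frame of stand between -0.01 and 0.01 m and z of long_b in the frame of stand between 0.038 and 0.048 m) or (x of long_b in the frame of stand between -0.037 and -0.013 m and y of long_b in the frame of stand between -0.01 and 0.01 m and z of long_b in the frame of stand between 0.01 and 0.02 m and angle between the x axis of each of long_b, long_a and the x axis of stand, either way round below 0.2 rad and angle between each of long_b, long_a's own z axis and vertical below 0.12 rad and x of long_a in the frame of stand between 0.014 and 0.038 m and y of long_a in the frame of stand between -0.01 and 0.01 m and z of long_a in the frame of stand between 0.038 and 0.048 m)) and ((x of short_a in the frame of stand between 0.038 and 0.062 m and y of short_a in the frame of stand between -0.01 and 0.01 m and z of short_a in the frame of stand between 0.01 and 0.02 m and angle between the x axis of each of short_a, short_b and the x axis of stand, either way round below 0.2 rad and angle between each of short_a, short_b's own z axis and vertical below 0.12 rad and x of short_b in the frame of stand between -0.061 and -0.037 m and y of short_b in the frame of stand between -0.01 and 0.01 m and z of short_b in the frame of stand between 0.038 and 0.048 m) or (x of short_b in the frame of stand between 0.038 and 0.062 m and y of short_b in the frame of stand between -0.01 and 0.01 m and z of short_b in the frame of stand between 0.01 and 0.02 m and angle between the x axis of each of short_b, short_a and the x axis of stand, either way round below 0.2 rad and angle between each of short_b, short_a's own z axis and vertical below 0.12 rad and x of short_a in the frame of stand between -0.061 and -0.037 m and y of short_a in the frame of stand between -0.01 and 0.01 m and z of short_a in the frame of stand between 0.038 and 0.048 m))), for 0.2 s.
At the end, for the whole second after the job is handed in: Centres from the stop's inner face: lower course long 50 mm, short 125 mm; upper course short 26 mm, long 101 mm; each within 12 mm along, 10 mm across, 5 mm in height, 0.2 rad in yaw and level within 0.12 rad; released and at rest (all of step 2 and linear speed of each of long_a, long_b, short_a, short_b below 0.02 m/s); the robot touches nothing.
It fails at once if the square box is shifted by more than 30 mm (distance of square_box from where it was at the start of the episode above 0.03 m).
It fails at once if the slim box is shifted by more than 30 mm (distance of slim_box from where it was at the start of the episode above 0.03 m).
It also fails if it takes over 99 s, if anything falls off the work surface, if the arm or the gripper's body presses on something with over 40 N, if the wrist force passes 120 N, or if a joint passes its speed limit or range.

## Robot

A 6-joint arm with a two-finger parallel gripper is mounted at the origin on the work surface. World frame = base frame: x ahead of the robot, y to its left, z up, the work surface at z = 0. Lengths are in m, angles in rad, forces in N, time in s.
With the tool pointing down it reaches from about 0.275 to 0.75 m from the base axis. Payload 10.2 kg.
Tool frame: the origin (TCP) lies midway between the tips of the shut fingers; the grasp point (between the pads) lies 19 mm behind it; z points along the fingers, y is the line along which they close (so a half turn about z gives the same grasp; the last joint's range is limited). The gripper opens to 85 mm and grips with 20 to 120 N. Pads are 22 mm wide; open, the fingers measure 114 mm over their backs; the gripper's body (76 mm by 85 mm) begins 54 mm behind the grasp point. The pads swing forward as they close: fully open they stand 13 mm farther back than shut.
Start: joints at [-1.514, 0.313, 1.498, -0, 1.331, -0.223], TCP at [0.145, -0.505, 0.192] pointing down, gripper open.
Joint ranges: [-2.94, 2.94], [-0.97, 2.17], [0.19, 2.56], [-1.23, 4.37], [0.02, 3.11], [-2.88, 2.88]. Speed limits (rad/s): [2.39, 2.39, 3.01, 3.14, 3.14, 3.14].

## Interface

Orientations are given as a rotation vector (axis times angle).
In Python, from plant import manip gives the robot as it stands. The module is installed in compiled form; this text tells all that it offers. Calls block until the motion is done:
- manip.move_to(position, orientation): joint-space move of the TCP to a pose.
- manip.line_to(position, velocity=0.15, ori=None): straight line of the TCP; ori=None keeps the orientation; velocity is the mean speed in m/s.
- manip.goto_joints(angles): joint-space move.
- manip.open_gripper() and manip.clamp(strength=None): open the fingers fully, or close them until they stop; strength is the grip in N (None keeps the last).
- manip.wait(seconds).
- manip.inverse_kinematics(position, orientation): joint angles nearest the present ones, or None.
- manip.grab_frame(name): name is "side" or "top"; returns the picture (400x640x3 uint8, blue, green, red); there is no depth.
- manip.camera_params(name): a dict with "vfov" (degrees; the focal length in pixels is half the picture's height over the tangent of half this angle, whatever the lens; pixels are square), "cx", "cy" (the principal point, pixels), "D" ([k1, k2, p1, p2, k3] as OpenCV has them; the pictures are not rectified), "rvec" (rotation vector, rad) and "tvec" (3), from world to camera coordinates, as OpenCV has them. Camera axes: x right, y down, z forward; pixel columns grow to the right and rows downward; lengths in m; the calibration is good to about 2 mm. A picture is of the moment at which its call begins. camera_params takes no time and is no camera call.
A pose or a line that the arm cannot do raises manip.Unreachable and nothing moves.
- manip.job_done(): hands the job in; it is judged then, once.
Readings, each from a call of its own:
- manip.get_time(): time.
- manip.get_joint_pos(): joint angles.
- manip.get_joint_vel(): joint speeds.
- manip.get_effort(): joint torques, N m.
- manip.get_ee_pos(): TCP position.
- manip.get_tool_rot(): TCP orientation.
- manip.get_force(): force on the tool from outside, world axes, zero at the start.
- manip.get_wrist_torque(): the same for the moment, N m.
- manip.get_opening(): finger opening in m.
- manip.get_gripper_force(): force on a finger pad.
Only numpy, scipy, OpenCV 4.12 (cv2) and the standard library are available. Lean on these libraries where they do the work, as an engineer would, in place of code of your own. Each camera call takes 0.05 s, during which the arm holds its last target. There are 200 camera calls.

## Working session

There is one attempt and no reset: what is moved stays moved. The work goes in short steps, each a Python script; the robot and the scene stay as the last script left them, time stands still between calls to the robot, and variables do not carry over. Pictures are saved under pics/ and viewed, at most 14 in all, crops included, and the job is handed in when it is done.

```bash
mkdir -p pics; python3 - <<'E'
from plant import manip
import cv2
for n in("top","side"):
    cv2.imwrite(f"pics/{n}0.png",manip.grab_frame(n)); print(manip.camera_params(n))
E
```

```text
{'vfov': 44.28847380921696, 'cx': 324.89161261053437, 'cy': 198.96065454021917, 'D': array([-0.1493876,  0.       ,  0.       ,  0.       ,  0.       ]), 'rvec': array([ 2.16351386, -2.14465328,  0.13204375]), 'tvec': array([-3.22067608e-04,  5.55478394e-01,  1.16743698e+00])}
{'vfov': 53.67573032642688, 'cx': 314.87225809307125, 'cy': 200.3039285398731, 'D': array([0.03041623, 0.        , 0.        , 0.        , 0.        ]), 'rvec': array([ 0.77192767, -2.64965918,  1.03168298]), 'tvec': array([0.47723206, 0.2410187 , 0.68419163])}
```

View pics/top0.png

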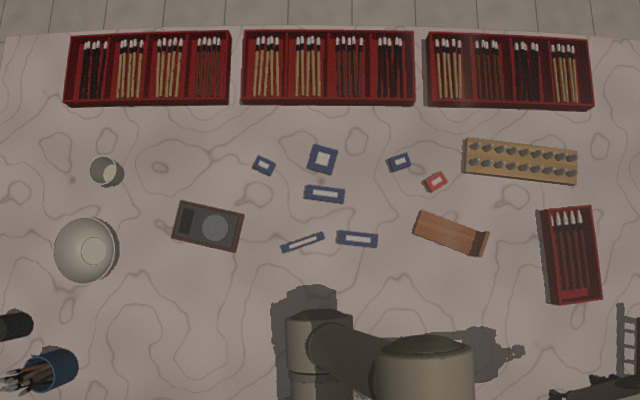

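View pics/side0.png

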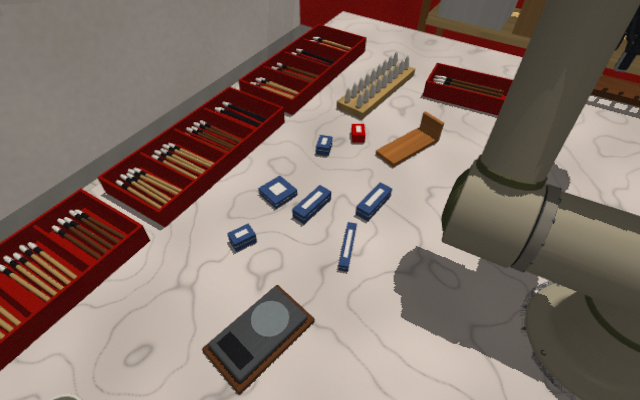

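The top view shows the long cartons at (325,194) and (357,239), the shorts at (263,165) and (398,162), the square box at (322,159) and the slim box at (302,242). The red decoy is at (434,182). The stand is at about (450,232), with its stop at the right end, (480,243). The side view agrees.

```bash
cat > vis.py <<'E'
import cv2, numpy as np
from plant import manip
def cast(n,px,z):
    p=manip.camera_params(n); f=200/np.tan(np.radians(p["vfov"])/2)
    K=np.array([[f,0,p["cx"]],[0,f,p["cy"]],[0,0,1]])
    u=cv2.undistortPoints(np.float64(px).reshape(-1,1,2),K,p["D"]).reshape(-1,2)
    R=cv2.Rodrigues(p["rvec"])[0]; c=-R.T@p["tvec"]
    d=np.c_[u,np.ones(len(u))]@R
    return (c+d*((z-c[2])/d[:,2])[:,None])[:,:2]
def rect(pts):
    (x,y),(w,h),a=cv2.minAreaRect(np.float32(pts*1000))
    if w<h: w,h,a=h,w,a+90
    return np.round([x,y,w,h,(a+90)%180-90],1)
def blobs(n,img,lo,hi,z,amin=60):
    m=cv2.inRange(cv2.cvtColor(img,cv2.COLOR_BGR2HSV),lo,hi)
    for c in cv2.findContours(m,cv2.RETR_EXTERNAL,cv2.CHAIN_APPROX_NONE)[0]:
        if cv2.contourArea(c)>amin: yield c
E
python3 - <<'E'
from vis import *
for n in("top","side"):
    im=cv2.imread(f"pics/{n}0.png"); hsv=cv2.cvtColor(im,cv2.COLOR_BGR2HSV)
    p=manip.camera_params(n);R=cv2.Rodrigues(p["rvec"])[0];print(n,"cam",-R.T@p["tvec"])
    for c in blobs(n,im,(100,90,30),(130,255,255),0):
        px=c.reshape(-1,2).mean(0)
        if px[0]<200 or px[1]>280: continue
        m=np.zeros(im.shape[:2],np.uint8); cv2.drawContours(m,[c],-1,255,-1)
        lab=((hsv[...,1]<90)&(hsv[...,2]>110)).astype(np.uint8)*255&cv2.erode(m,np.ones((3,3)))
        ys,xs=np.nonzero(lab); z=.02 if len(xs)==0 else .028
        for z in (.028,.020):
            L=cast(n,np.c_[xs,ys],z) if len(xs)>4 else None
            print(px.round(),z,"outer",rect(cast(n,c.reshape(-1,2),z)),"label",len(xs), None if L is None else (L.mean(0)*1000).round(1),None if L is None else rect(L))
    for c in blobs(n,im,(5,100,50),(20,255,255),0,300):
        px=c.reshape(-1,2).mean(0)
        print("wood",px.round(),cv2.contourArea(c),rect(cast(n,c.reshape(-1,2),.015)))
a=cv2.imread("pics/top0.png")[130:270,240:500]; b=cv2.imread("pics/side0.png")[100:290,220:460]
cv2.imwrite("pics/c1.png",np.vstack([cv2.resize(a,(780,420),interpolation=2)]))
cv2.imwrite("pics/c2.png",cv2.resize(cv2.imread("pics/side0.png")[100:180,360:460],(750,600),interpolation=2))
E
```

```text
top cam [ 4.03693463e-01 -1.06262283e-03  1.22820842e+00]
wood [445. 232.] 1385.0 [ 478.3 -295.5  151.3   62.4   69.5]
wood [527. 160.] 2547.5 [ 660.9 -504.9  297.3   90.3   84.5]
wood [568.  80.] 573.5 [ 888.4 -650.1  129.4   50.6   -1.3]
wood [490.  76.] 601.5 [ 888.5 -424.6  126.6   68.2    2.1]
wood [449.  76.] 707.0 [ 889.  -316.9  131.3   67.4   -2.3]
wood [131.  75.] 312.5 [888.4 525.9 130.5  22.9   2.2]
wood [170.  72.] 301.0 [8.886e+02 4.180e+02 1.294e+02 2.330e+01 7.000e-01]
wood [160.  73.] 303.5 [8.891e+02 4.469e+02 1.298e+02 2.300e+01 7.000e-01]
wood [308.  74.] 725.0 [8.886e+02 5.350e+01 1.274e+02 6.710e+01 3.000e-01]
wood [258.  75.] 329.0 [888.5 182.6 128.2  23.7  -1.5]
side cam [0.255676   0.4974942  0.66414452]
[241. 238.] 0.028 outer [632.8 166.3  50.1  49.9 -24.6] label 79 [640.6 159.8] [640.5 159.7  28.   14.8  63.9]
[241. 238.] 0.02 outer [637.5 162.2  50.7  50.5 -24.6] label 79 [645.5 155.5] [645.4 155.4  28.3  15.   63.9]
[347. 245.] 0.028 outer [445.9  67.3 109.7  18.2 -70. ] label 155 [446.4  65.2] [446.8  64.3  71.3  10.3 -70.1]
[347. 245.] 0.02 outer [448.
[... 763 characters left out ...]
 0.028 outer [ 645.  -167.8   73.7   33.8  -68.3] label 45 [ 652.8 -181.6] [ 652.8 -181.8   30.1   14.   -70.2]
[324. 145.] 0.02 outer [ 649.9 -176.2   74.7   34.2  -68.3] label 45 [ 657.8 -190.2] [ 657.7 -190.4   30.5   14.2  -70.2]
wood [263. 347.] 850.0 [483.7 302.8 167.8  99.3  78.3]
wood [104. 229.] 304.0 [898.4 297.5 115.7  22.3   1.9]
wood [156. 187.] 618.0 [898.5 156.  118.8  53.2   2.4]
wood [189. 160.] 476.0 [898.9  46.3 119.5  49.5   1.4]
wood [412. 140.] 1477.5 [ 467.  -326.9  248.1   91.4   80. ]
wood [619.  88.] 624.5 [  58.8 -882.4  116.2  106.9    1.6]
wood [373.  95.] 873.0 [ 657.7 -500.   329.7  102.7   83.9]
wood [477.  23.] 2389.5 [  551.6 -1170.5   466.6   461.1    11.4]
```

View pics/c1.png

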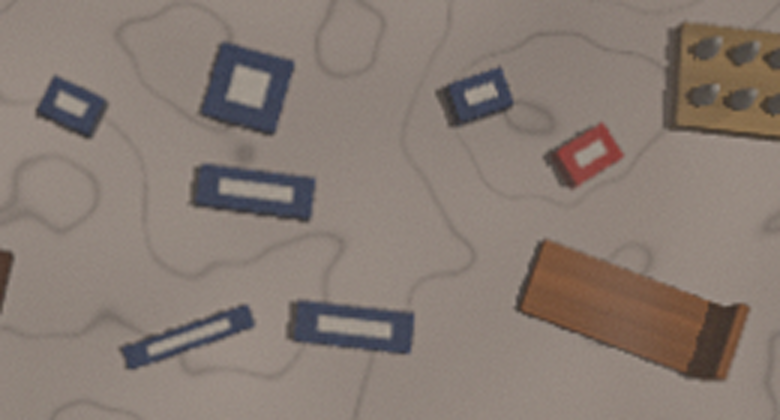

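```bash
python3 - <<'E'
from vis import *
n="top"; im=cv2.imread("pics/top0.png"); hsv=cv2.cvtColor(im,cv2.COLOR_BGR2HSV)
for q in [(325,194),(313,190),(396,158),(398,162),(450,230),(478,238),(485,240),(300,130)]: print(q,hsv[q[1],q[0]])
for c in blobs(n,im,(100,60,30),(130,255,255),0):
    px=c.reshape(-1,2).mean(0)
    if px[0]<200 or px[1]>280: continue
    m=np.zeros(im.shape[:2],np.uint8); cv2.drawContours(m,[c],-1,255,-1)
    lab=((hsv[...,1]<60)&(hsv[...,2]>110)).astype(np.uint8)*255&cv2.erode(m,np.ones((5,5)))
    ys,xs=np.nonzero(lab)
    z=.028; L=cast(n,np.c_[xs,ys],z)
    print(px.round(),"outer",rect(cast(n,c.reshape(-1,2),z)),"label",(L.mean(0)*1000).round(1),rect(L))
for vlo in (20,60,100):
  for c in blobs(n,im,(0,85,vlo),(20,255,255),0,40):
    px=c.reshape(-1,2).mean(0)
    if 405<px[0]<500 and 195<px[1]<265: print("wood",vlo,px.round(),cv2.contourArea(c),"z15",rect(cast(n,c.reshape(-1,2),.015)),"z60",rect(cast(n,c.reshape(-1,2),.06)),cv2.boxPoints(cv2.minAreaRect(c)).round(1).tolist())
E
```

```text
(325, 194) [ 17  34 159]
(313, 190) [ 10  18 128]
(396, 158) [113  81  88]
(398, 162) [ 15  32 159]
(450, 230) [ 11 114 130]
(478, 238) [ 9 90 74]
(485, 240) [ 12 137 121]
(300, 130) [ 14  37 137]Traceback (most recent call last):
  File "<stdin>", line 10, in <module>
  File "vis.py", line 6, in cast
    u=cv2.undistortPoints(np.float64(px).reshape(-1,1,2),K,p["D"]).reshape(-1,2)
      ~~~~~~~~~~~~~~~~~~~^^^^^^^^^^^^^^^^^^^^^^^^^^^^^^^^^^^^^^^^^
cv2.error: OpenCV(4.12.0) /io/opencv/modules/calib3d/src/undistort.dispatch.cpp:347: error: (-215:Assertion failed) CV_IS_MAT(_src) && CV_IS_MAT(_dst) && (_src->rows == 1 || _src->cols == 1) && (_dst->rows == 1 || _dst->cols == 1) && _src->cols + _src->rows - 1 == _dst->rows + _dst->cols - 1 && (CV_MAT_TYPE(_src->type) == CV_32FC2 || CV_MAT_TYPE(_src->type) == CV_64FC2) && (CV_MAT_TYPE(_dst->type) == CV_32FC2 || CV_MAT_TYPE(_dst->type) == CV_64FC2) in function 'cvUndistortPointsInternal'
```

View pics/c2.png

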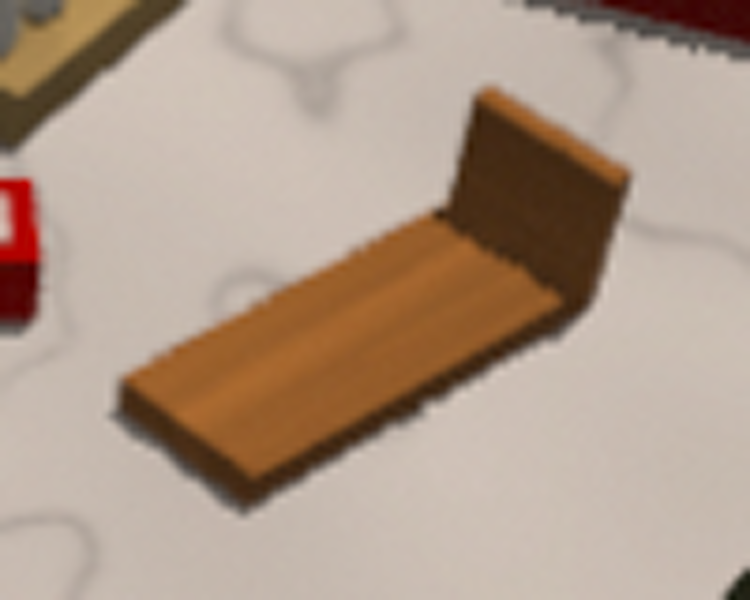

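```bash
python3 - <<'E'
from vis import *
n="top"; im=cv2.imread("pics/top0.png"); hsv=cv2.cvtColor(im,cv2.COLOR_BGR2HSV)
for c in blobs(n,im,(100,60,30),(130,255,255),0,40):
    px=c.reshape(-1,2).mean(0)
    if not(240<px[0]<430 and 130<px[1]<260): continue
    m=np.zeros(im.shape[:2],np.uint8); cv2.drawContours(m,[c],-1,255,-1)
    lab=((hsv[...,0]<60)&(hsv[...,2]>110)).astype(np.uint8)*255&cv2.erode(m,np.ones((3,3)))
    ys,xs=np.nonzero(lab)
    if len(xs)<5: print("nolabel",px); continue
    L=cast(n,np.c_[xs,ys],.028)
    print(px.round(),"outer",rect(cast(n,c.reshape(-1,2),.028)),"label",len(xs),(L.mean(0)*1000).round(1),rect(L))
for vlo in (20,60,100):
  for c in blobs(n,im,(0,85,vlo),(20,255,255),0,40):
    px=c.reshape(-1,2).mean(0)
    if 405<px[0]<500 and 195<px[1]<265: print("wood",vlo,px.round(),cv2.contourArea(c),"z15",rect(cast(n,c.reshape(-1,2),.015)),"z60",rect(cast(n,c.reshape(-1,2),.06)))
s=np.array([(120,383),(250,480),(565,298),(437,210)])/7.5+[359.5,99.5]
S=cast("side",s,.015)*1000; print("side board",S.round(1),S.mean(0),np.linalg.norm(S-np.roll(S,-1,0),axis=1))
t=np.array([(543,240),(519,310),(688,368),(707,300)])/3+[239.5,129.5]
S=cast("top",t,.015)*1000; print("top board",S.round(1),S.mean(0),np.linalg.norm(S-np.roll(S,-1,0),axis=1))
t=np.array([(722,378),(748,306)])/3+[239.5,129.5]
print("stop outer top",cast("top",t,.06)*1000)
s=np.array([(480,92),(628,178)])/7.5+[359.5,99.5]; print(cast("side",s,.06)*1000)
E
```

```text
nolabel [356.03773585 238.76100629]
[326. 194.] outer [570.8   4.6  91.3  29.8  83. ] label 126 [571.3   5. ] [571.4   4.6  60.3  12.7  83.3]
[263. 164.] outer [641.5 159.2  43.6  29.2  63.8] label 53 [642.1 159.5] [642.2 159.5  26.1  12.4  63.7]
[400. 161.] outer [ 653.3 -181.4   44.9   30.3  -70.7] label 52 [ 654.2 -181.5] [ 654.6 -181.6   25.3   12.6  -67.5]
[322. 159.] outer [657.3  11.9  59.5  59.3 -15.1] label 149 [658.1  11.9] [658.2  11.7  30.7  30.5 -15. ]
wood 20 [459. 237.] 1592.5 z15 [ 473.7 -310.3  184.6   69.2   72.3] z60 [ 471.1 -298.9  177.8   66.6   72.3]
wood 60 [459. 237.] 1592.5 z15 [ 473.7 -310.3  184.6   69.2   72.3] z60 [ 471.1 -298.9  177.8   66.6   72.3]
wood 100 [484. 243.] 60.0 z15 [ 449.7 -394.    63.9    8.9  -19.4] z60 [ 448.  -379.5   61.5    8.6  -19.4]
wood 100 [445. 232.] 1383.5 z15 [ 478.7 -295.   148.1   63.1   69.9] z60 [ 476.  -284.1  142.6   60.7   69.9]
side board [[ 531.3 -232. ]
 [ 474.2 -211.4]
 [ 422.1 -355.3]
 [ 478.5 -377.9]] [ 476.5058935  -294.16351313] [ 60.65715784 152.97121532  60.71243943 155.15836398]
top board [[ 533.6 -234.1]
 [ 475.2 -213.3]
 [ 427.6 -354.8]
 [ 484.2 -372.3]] [ 480.14120686 -293.61518629] [ 61.91785957 149.34034201  59.20287288 146.74247981]
stop outer top [[ 418.67894863 -369.51170658]
 [ 476.42839718 -392.40413363]]
[[ 476.31481868 -387.66219512]
 [ 415.91774287 -368.02944457]]
```

Both views agree to about 2 mm: longs at (571,5) and (458,-76), shorts at (641,160) and (653,-182), and the stand origin near (475,-302) with yaw 70°. The crops show nothing hiding the stand or its stop. I'll place the nearest long carton first.

```bash
cat > arm.py <<'E'
import numpy as np
from scipy.spatial.transform import Rotation as Ro
from plant import manip
O=np.array([.4754,-.3025]); YAW=np.radians(70.1); H=.001; UP=.17
ux=np.array([np.cos(YAW),np.sin(YAW)]); uy=np.array([-ux[1],ux[0]])
def ori(a,p,z):
    best=None
    for k in (0,np.pi):
        c,s=np.cos(a+k),np.sin(a+k)
        r=Ro.from_matrix(np.array([[c,s,0],[s,-c,0],[0,0,-1]])).as_rotvec()
        j=manip.inverse_kinematics([*p,z],r)
        if j is not None and (best is None or abs(j[5])<abs(best[1][5])): best=(r,j)
    return best[0]
def pick(xy,deg,shift=(0,0),grip=45):
    p=np.array(xy)/1000+np.array(shift)/1000; r=ori(np.radians(deg),p,UP)
    manip.open_gripper(); manip.move_to([*p,UP],r)
    manip.line_to([*p,H],.15); manip.clamp(grip)
    print("opening",manip.get_opening(),"F",manip.get_gripper_force())
    manip.line_to([*p,UP],.2); print("lifted opening",manip.get_opening(),manip.get_force(),manip.get_time())
def place(x,y,zs,drop=.001):
    p=O+ux*x+uy*y; r=ori(YAW,p,UP); z=zs+H+drop
    manip.move_to([*p,UP],r); manip.line_to([*p,z+.02],.2); manip.line_to([*p,z],.05)
    print("placed",manip.get_ee_pos(),manip.get_force()); manip.open_gripper()
    manip.line_to([*p,UP],.2); print("t",manip.get_time())
E
python3 - <<'E'
from arm import *; import cv2
from vis import *
# second view of long at (357,239): label from top
im=cv2.imread("pics/top0.png"); hsv=cv2.cvtColor(im,cv2.COLOR_BGR2HSV)
m=np.zeros(im.shape[:2],np.uint8); m[232:247,344:371]=1
ys,xs=np.nonzero(m&(hsv[...,0]<60)&(hsv[...,2]>140)); L=cast("top",np.c_[xs,ys],.028); print(len(xs),L.mean(0),rect(L))
for p,a in (((458,-76),83),((653.5,-181.6),-69.5),((641.5,159.7),64),((559,5),83)):
    q=np.array(p)/1000
    print(p,[manip.inverse_kinematics([*q,z],ori(np.radians(a),q,UP)).round(2).tolist() for z in (UP,H)])
pick((458,-76),83)
cv2.imwrite("pics/s1.png",manip.grab_frame("side"))
E
```

```text
106 [ 0.45875082 -0.07502797] [457.4 -74.9  68.6  26.1 -79.7]
(458, -76) [[-0.42, 0.2, 1.71, -0.0, 1.24, -0.3], [-0.42, 0.44, 1.89, -0.0, 0.81, -0.3]]
(653.5, -181.6) [[-0.44, 0.68, 0.99, 0.0, 1.47, -0.8], [-0.44, 0.83, 1.17, 0.0, 1.14, -0.8]]
(641.5, 159.7) [[0.07, 0.64, 1.06, -0.0, 1.44, 0.52], [0.07, 0.79, 1.24, -0.0, 1.11, 0.52]]
(559, 5) [[-0.2, 0.4, 1.43, -0.0, 1.31, -0.08], [-0.2, 0.6, 1.6, -0.0, 0.94, -0.08]]
opening 0.00016889657211138572 F 0.0
lifted opening 0.0001615474920212624 [0.28508826 0.03783693 0.42820163] 5.2667
```

View pics/s1.png

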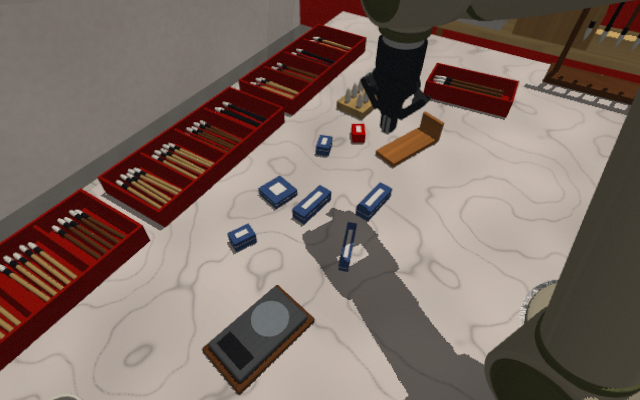

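The fingers closed on air: the gripper appears at about (388,128) px, while the long carton is still at (374,200). I'll compare the reported TCP with the image.

```bash
python3 - <<'E'
from vis import *
def proj(n,P):
    p=manip.camera_params(n); f=200/np.tan(np.radians(p["vfov"])/2)
    K=np.array([[f,0,p["cx"]],[0,f,p["cy"]],[0,0,1]]); return cv2.projectPoints(np.float64(P).reshape(-1,1,3),p["rvec"],p["tvec"],K,p["D"])[0].reshape(-1,2).round(1)
t=manip.get_ee_pos(); print(t,manip.get_tool_rot(),manip.get_joint_pos())
print("proj side",proj("side",[t,[.458,-.076,.028]]),"top",proj("top",[t,[.458,-.076,.028]]))
im=manip.grab_frame("top"); cv2.imwrite("pics/t2.png",cv2.resize(im[130:290,240:500],(780,480)))
cv2.imwrite("pics/s2.png",cv2.resize(cv2.imread("pics/s1.png")[40:260,260:480],(600,600)))
E
```

```text
[ 0.45742248 -0.07576502  0.16885353] [-2.35144068e+00 -2.08021975e+00  1.44737428e-03] [-4.17700408e-01  1.99684038e-01  1.70696255e+00  2.43554528e-05
  1.23721390e+00 -2.95459393e-01]
proj side [[383.3 147.4]
 [374.4 196.8]] top [[361.5 236.6]
 [357.6 239.2]]
```

View pics/t2.png

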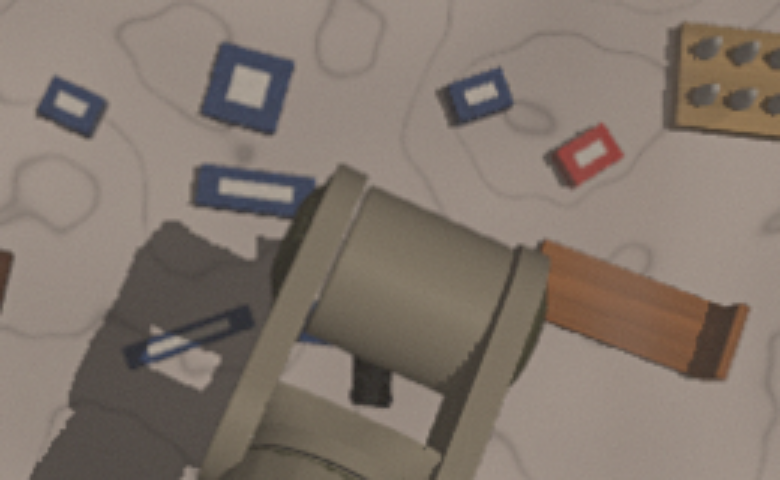

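The top view shows the wrist over the place where the long carton lies, with a gripper part at crop (370,380). I need the fingertips in close-up.

View pics/s2.png

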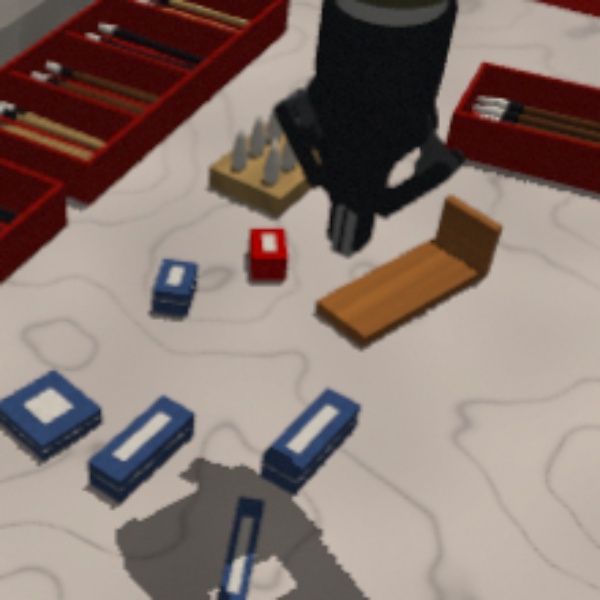

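```bash
cat >> vis.py <<'E'
def proj(n,P):
    p=manip.camera_params(n); f=200/np.tan(np.radians(p["vfov"])/2)
    K=np.array([[f,0,p["cx"]],[0,f,p["cy"]],[0,0,1]]); return cv2.projectPoints(np.float64(P).reshape(-1,1,3),p["rvec"],p["tvec"],K,p["D"])[0].reshape(-1,2).round(1)
E
python3 - <<'E'
from vis import *
t=manip.get_ee_pos(); e=np.eye(3)*.03
print("side px per +30mm x,y,z",proj("side",t+e)-proj("side",t))
print(t)
r=manip.get_tool_rot()
q=np.array([.53,-.10])
manip.move_to([*q,.12],r); manip.line_to([*q,.03],.1); manip.wait(.3)
t=manip.get_ee_pos(); print("tcp",t,manip.get_force(),proj("side",[t,[*t[:2],0]]),proj("top",[t]))
cv2.imwrite("pics/s3.png",cv2.resize(manip.grab_frame("side")[80:240,280:440],(600,600)))
for z in np.arange(.025,-.0601,-.005):
    try: manip.line_to([*q,z],.05)
    except manip.Unreachable: print("unreach",z);break
    f=manip.get_force()
    if abs(f[2])>4: break
print("stopped",z,manip.get_ee_pos(),f)
cv2.imwrite("pics/s4.png",cv2.resize(manip.grab_frame("side")[80:240,280:440],(600,600)))
manip.line_to([*q,.1],.2)
E
```

```text
side px per +30mm x,y,z [[-13.9  -5.4]
 [ -6.9   8.6]
 [  2.2 -12.4]]
[ 0.45747531 -0.07578381  0.16890296]
tcp [ 0.53013133 -0.10004814  0.03024117] [-0.46030813  0.07584009 -0.45008934] [[351.  177.2]
 [350.  186.5]] [[367.4 209.8]]
stopped -0.040000000000000015 [ 0.53069026 -0.10023618 -0.03943144] [-0.06852964  0.51791647  7.50671933]
```

View pics/s4.png

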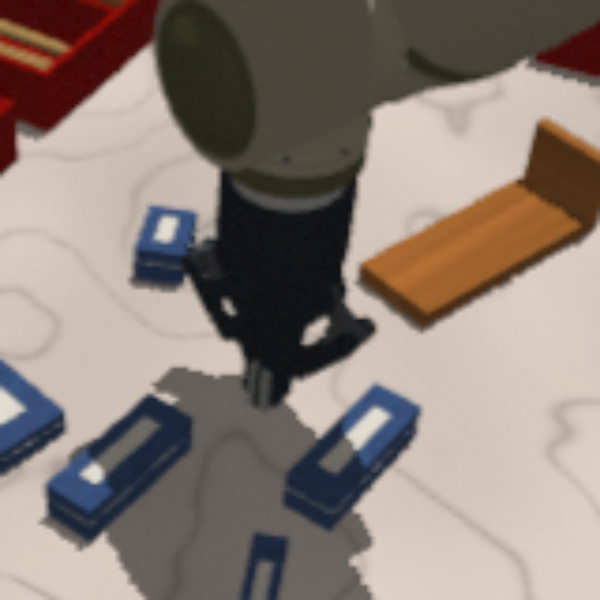

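The fingertips meet the counter at a reported z of about -0.038, and in the image the tip at px (350,188) is where it should be in x and y. The tool is therefore about 37 mm shorter than reported, in z only, which matches the 16 px offset in the first view. I'll correct the heights and go on.

```bash
sed -i 's/H=.001; UP=.17/H=-.036; UP=.14/' arm.py; python3 - <<'E'
from arm import *; import cv2
pick((458.5,-75.5),83)
place(-.025,0,.015)
manip.move_to([.55,-.05,.2],manip.get_tool_rot())
im=manip.grab_frame("top"); cv2.imwrite("pics/t5f.png",im); cv2.imwrite("pics/t5.png",cv2.resize(im[150:280,380:520],(700,650))[:600])
cv2.imwrite("pics/s5f.png",manip.grab_frame("side")); cv2.imwrite("pics/s5.png",cv2.resize(cv2.imread("pics/s5f.png")[80:240,300:460],(600,600)))
E
```

```text
opening 0.03331128316013031 F 45.51949381828308
lifted opening 0.033076981528895516 [-0.10432203  0.40819408 -1.06142894] 15.7167
placed [ 0.46677193 -0.32590566 -0.02039186] [-0.07207399  0.43781251 -1.44908902]
t 19.6083
```

View pics/s5.png

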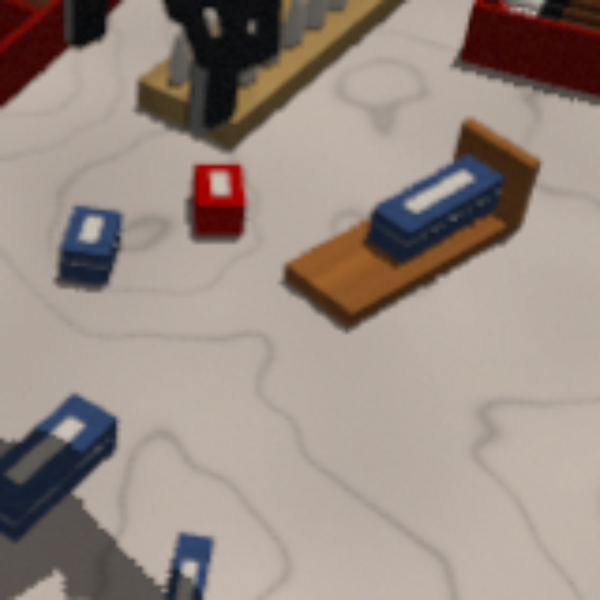

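The long carton lies flat on the board against the stop, with its label at crop (440,190). I'll measure where it sits.

```bash
cat >> vis.py <<'E'
def labels(n,im,z,box):
    from arm import O,ux,uy
    h=cv2.cvtColor(im,cv2.COLOR_BGR2HSV); b=cv2.inRange(h,(100,60,20),(130,255,255))
    m=cv2.inRange(h,(0,0,110),(60,70,255)); m[b>0]=0
    x0,y0,x1,y1=box; k=np.zeros_like(m); k[y0:y1,x0:x1]=1
    nl,l,st,_=cv2.connectedComponentsWithStats(m*k)
    for i in range(1,nl):
        w=(l==i).astype(np.uint8); ring=cv2.dilate(w,np.ones((5,5)))-w
        if 20<st[i,4]<300 and (b[ring>0]>0).mean()>.6:
            ys,xs=np.nonzero(w); L=cast(n,np.c_[xs,ys],z); d=L.mean(0)-O
            print(n,st[i,4],(L.mean(0)*1000).round(1),"stand frame mm",round(d@ux*1000,1),round(d@uy*1000,1),rect(L))
E
python3 - <<'E'
from vis import *
labels("top",cv2.imread("pics/t5f.png"),.043,(400,190,500,270)); labels("side",cv2.imread("pics/s5f.png"),.043,(370,100,450,170))
S=np.array([(287,268),(347,317)])/3.75+[299.5,79.5]  # +x end of the board
from arm import *
D=cast("side",S,.015)-O; print(D@ux,D@uy)
E
```

```text
side 60 [ 466.2 -326.7] stand frame mm -25.8 0.4 [ 466.1 -326.9   57.8   10.3   71.2]
[0.08528932 0.08812821] [-0.02659594  0.03230979]
```

Within 1 mm of target in the side view; the top view is hidden by the arm here. Next, the short carton.

```bash
python3 - <<'E'
from vis import *; from arm import *
pick((653.5,-181.6),-69.5)
place(.050,0,.015)
pick((641.5,159.7),64)
a=manip.grab_frame("side"); b=manip.grab_frame("top"); cv2.imwrite("pics/s6.png",cv2.resize(a[80:240,300:460],(600,600)))
labels("side",a,.043,(350,100,450,180)); labels("top",b,.043,(400,190,500,270))
E
```

```text
opening 0.03328665084719129 F 46.2862104177475
lifted opening 0.03339526920781177 [ 0.28548938  0.48581016 -1.56957631] 24.7667
placed [ 0.49228842 -0.2554276  -0.02035516] [-0.24513378  0.0529626  -0.76365823]
t 28.4167
opening 0.032871253003933426 F 46.02809429168701
lifted opening 0.033295920111868674 [ 0.51534471 -0.25286239 -0.88292036] 33.1333
side 45 [ 468.7 -319.7] stand frame mm -18.4 0.5 [ 467.8 -319.9   43.4   11.4   71.2]
side 24 [ 492.  -255.5] stand frame mm 49.8 0.4 [ 492.1 -255.    22.7    8.5   67.9]
```

View pics/s6.png

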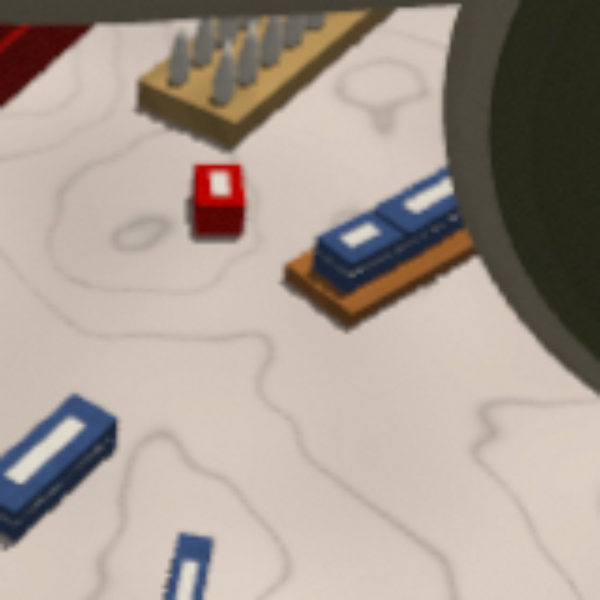

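The short carton sits at 49.8 mm with a neat joint. The -18 reading for the long carton comes from the arm covering part of its label. Now the upper course; for the last long carton I'll offset the gripper 15 mm away from the square box.

```bash
python3 - <<'E'
from vis import *; from arm import *
place(-.049,0,.043)
pick((571.2,4.9),83,(-14.9,1.8))
a=manip.grab_frame("side"); b=manip.grab_frame("top"); cv2.imwrite("pics/s7.png",a)
labels("side",a,.071,(350,80,450,180)); labels("top",b,.071,(400,190,500,270))
E
```

```text
placed [ 0.45860937 -0.34846822  0.00764741] [ 0.04319168  0.07317367 -0.90232619]
t 37.8083
opening 0.033194431200364576 F 46.3246750831604
lifted opening 0.0335050800109094 [-0.20814681 -0.00915261 -1.68013565] 42.2833
side 25 [ 458.1 -349.5] stand frame mm -50.1 0.2 [ 458.  -349.2   22.9    9.9   84.2]
side 27 [ 461.7 -274.8] stand frame mm 21.4 22.3 [ 461.9 -274.5   22.8    9.7   67.7]
side 25 [ 481.6 -221.2] stand frame mm 78.5 21.8 [ 481.4 -221.1   21.7    8.1   67.9]
```

View pics/s7.png

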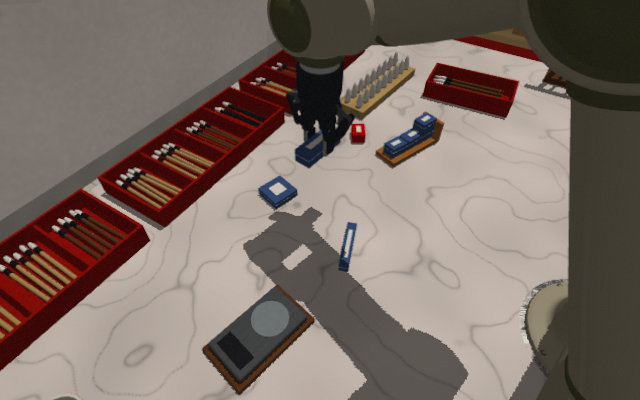

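The upper short carton sits at -50 mm, the second long carton is held level, and the square box is still at (278,191). Placing the last one.

```bash
python3 - <<'E'
from vis import *; from arm import *
place(.026,0,.043)
manip.move_to([.50,.12,.2],manip.get_tool_rot())
a=manip.grab_frame("side"); b=manip.grab_frame("top"); cv2.imwrite("pics/s8.png",cv2.resize(a[80:220,260:460],(800,560)))
labels("side",a,.071,(350,80,450,180)); labels("top",b,.071,(400,190,500,270)); print(manip.get_time())
E
```

```text
placed [ 0.4841207  -0.27796459  0.00766808] [-0.60155137  1.13377771 -1.38491853]
t 46.1333
side 25 [ 457.7 -349.4] stand frame mm -50.1 0.7 [ 458.  -349.2   22.5   10.3   68.3]
side 62 [ 483.9 -277.5] stand frame mm 26.4 0.5 [ 483.7 -278.1   54.8   10.3   70.3]
47.725
```

View pics/s8.png

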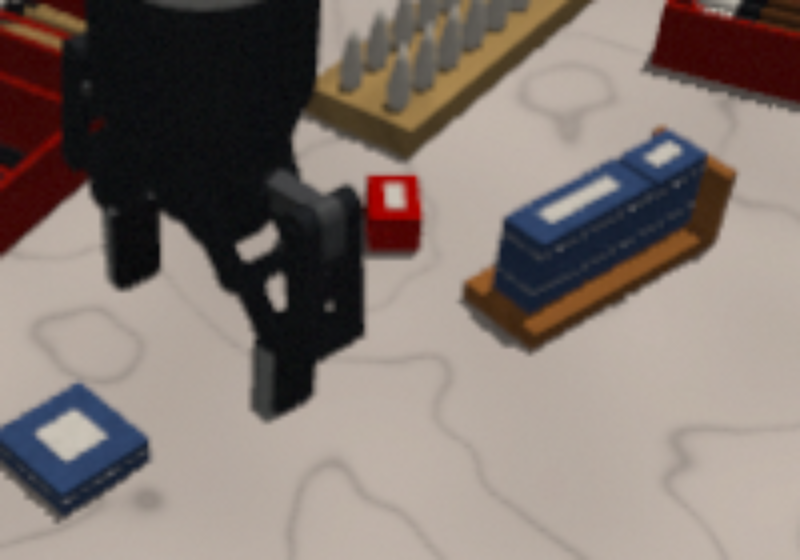

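Both courses are flush and level, with the upper labels at crop (580,198) and (662,152), -50.1 and 26.4 mm along the stand. The arm is clear, so I'm handing the job in.

```bash
python3 -c "
from plant import manip
print(manip.job_done())"
```

```text
the job is handed in; nothing more can be done
None
```

The job is handed in, with no verdict returned: both staggered courses are on the stand, each carton measured within about 1 mm of its target along the stand in the side view, in about 48 s, and the square and slim boxes were left alone.

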